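Lock the castle nut of a fossil-bone stand

ROBOT

A 7-joint arm with a two-finger parallel gripper is mounted at the origin on the work surface. World frame = base frame: x ahead of the robot, y to its left, z up, the work surface at z = 0. Lengths are in m, angles in rad, forces in N, time in s.
With the tool pointing down it reaches from about 0.425 to 0.875 m from the base axis. Payload 8.4 kg.
Tool frame: the origin (TCP) lies at the very end of the fingers, on their centre line; the grasp point (between the pads) lies 19 mm behind it; z points along the fingers, y is the line along which they close (so a half turn about z gives the same grasp; the last joint's range is limited). The gripper opens to 85 mm and grips with 20 to 120 N. Pads are 22 mm wide; open, the fingers measure 114 mm over their backs; the gripper's body (76 mm by 85 mm) begins 54 mm behind the grasp point. The pads swing forward as they close: fully open they stand 13 mm farther back than shut.
Start: joints at [-1.311, 0.333, 0.04, 1.465, -0.013, 1.343, -0.059], TCP at [0.228, 0.609, 0.193] pointing down, gripper open.
Joint ranges: [-2.58, 2.58], [-0.38, 2.09], [-1.3, 1.39], [0.25, 2.4], [-1.5, 4.64], [0.08, 2.09], [-2.65, 2.65]. Speed limits (rad/s): [2.22, 2.22, 2.79, 2.79, 3.14, 3.14, 3.14].

INTERFACE

Orientations are given as a unit quaternion [x, y, z, w].
In Python, from bench import sensors, eyes, close_job gives the robot as it stands.
- The arm moves only by the shell command python3 -m jog 'ROWS' [FORCE]. ROWS is JSON, a list of rows, each a list of 5 numbers: the finger opening in mm, from 0 to 85.4, then the shift along the world's x, y, z in units of 30 mm (1.0 is 30 mm), then the turn about the world's z in units of 6 degrees (1.0 is 6 degrees). A call has 1 to 5 rows; each row shifts and turns the commanded pose from where the row before left it; what a row does not reach is not made up. A row lasts 1/12 s, in which the tool goes at most 41.7 mm and 7.16 degrees, less where a joint would pass 70% of its speed; a pose out of reach is approached as far as the arm can. A call is refused whole if a number of a shift passes 1 or a number of a turn 1, either way. A call with a gripper value outside its range is refused whole. The fingers move at their own pace and stop on an object; FORCE is the grip in N (left out, the last holds). Time passes only in rows, so rows that do not move let the fingers close. It gives the time, the measured TCP pose, the force, the opening and the grip force at its end, in the units of the state.
- sensors.read_state(): the state, without advancing time (a new reading comes with each control period).
- eyes.get_image(name): name is "scene" or "top" or "wrist"; returns (picture, depth): 420x560x3 uint8, blue, green, red; 420x560 float32, m along the optical axis (not along the pixel's ray), 0 where there is no reading.
- eyes.camera_model(name): a dict with "K" (3x3 intrinsics, pixels), "k1" (the pictures are not rectified: a ray, as slopes to the right and down, at radius r is drawn at 1 + k1 r^2 times it, then the intrinsics apply), "world_from_camera" (4x4, takes a point from camera to world coordinates). Camera axes: x right, y up, looking along -z (the intrinsics and any distortion apply to the point x, -y, -z); pixel columns grow to the right and rows downward; lengths in m; the calibration is good to about 2 mm. A picture is of the moment at which its call begins: read the wrist's pose just before it. camera_model takes no time and is no camera call; for the wrist camera it gives the pose at the moment of the call.
- close_job(): hands the job in; it is judged then, once.
The state is a dict: "clock": time; "q": joint angles; "qd": joint speeds; "effort": joint torques, N m; "position": TCP position; "tool_rot": TCP orientation; "wrist_force": force on the tool from outside, world axes, zero at the start; "ft_torque": the same for the moment, N m; "grip_width": opening from 0.0 (shut) to 1.0 (fully open); "grip_force": force on a finger pad.
Only numpy, scipy, OpenCV 4.12 (cv2) and the standard library are available. Lean on these libraries where they do the work, as an engineer would, in place of code of your own. Each camera call takes 0.05 s, during which the arm holds its last target. There are 200 camera calls.

TASK

Tighten the big castle nut of the bone stand (clockwise from above) until you feel it bear down and its washer starts to turn with it, then carry on only as far as the next slot that lines up with the stud's cross hole. Then slide the locking key in through that slot until it clicks fully home, let go, and leave the other things on the table where they are.

Things in the scene. Friction and masses are not known exactly. Their poses are not given: they have to be found in the camera images.
- stand: Fixed grey steel stand, a fossil bone in a cradle at its +x side. Origin on the table under the upright stud's axis, z up; its -y axis runs from the stud along the key's rail. Bone: 165 mm from the stud, top 106 mm high. Rail block: 87 to 187 mm from the stud along -y, 52 mm wide, 63 mm high.
- stud_top (a point): Centre of the top of the fixed upright stud, 96 mm above the table. Stud 29 mm thick. Its cross hole (9 mm wide, 76 mm high) runs along the stand's y axis; a dark line on the stud's top shows its direction.
- nut_center (a point): Centre of the steel castle nut's hexagon, on the stud's axis, 50 mm high; orientation is the nut's. Hexagon 56 mm across flats (grip from above), 65 over corners, 35 to 65 mm high; a flat faces the nut's x axis and each 60 degrees on. Turns with 0.1 N m; once it bears on the washer, 0.8 N m (held still, half of that); let go then, it springs back 0.03 rad. It bears 20 to 135 degrees on from the start (not shown), 14 to 46 before the next line-up.
- nut_slot (a point): Outer mouth of one of the crown's six slots (all alike), 26 mm from the nut's axis along the nut's x axis, 74 mm above the table. The crown stands on the hexagon, 52 mm across, 65 to 83 mm high; its slots are 10 mm wide, one over each flat. The nut does not rise or sink as it turns.
- washer_lug (a point): Top of the square lug on the dark washer under the nut, 42 mm from the stud's axis, 35 mm above the table; the washer is 72 mm across, 30 to 35 mm high. It stands still until the nut bears on it, then turns with the nut; it stays if the nut is turned back.
- key_tab (a point): Centre of the upright grip tab of the locking key: 14 mm thick along the stand's x, 30 mm long along its y, 84 to 115 mm high (this point 99.5), pinched from above. It stands on a carriage 30 mm wide, 64 to 84 mm high, 74 mm long, that slides along the stand's +y towards the nut: drawn back the tab is 132 mm from the stud's axis, home 62 mm.
- key_nose (a point): Rounded nose of the key's tongue, 56 mm ahead of the tab's centre. The tongue is 6 mm thick, 10 mm high (71 to 81 mm above the table) and points at the stud. It enters a slot of the nut only if that is lined up within about 0.07 rad; else a tooth stops it 26 mm from the stud's axis, at 0.046 to 0.050 m of travel.
- key (a joint): Travel of the key, m: 0 drawn back, 0.070 home at its stop. It slides with about 2 N and stays where it is left; from 0.060 on a spring detent resists with up to about 12 N; past 0.066 it snaps and the key goes on to its stop, where the detent keeps it.
- brush: Bystander: brush lying beside the stand.
- scale_bar: Bystander: flat photo scale, 150 x 30 x 4 mm.
- magnifier: Bystander: hand lens with a green rim, 190 mm long.
- resin_bottle: Bystander: amber bottle, 60 mm across, 120 mm tall.
- notebook: Bystander: closed book 150 x 210 x 20 mm.
- tray: Bystander: white open tray 200 x 150 x 40 mm.
- fragment: Bystander: small bone in the tray.

How it is judged:
By the outcome, as a careful person would: the job done as asked, in the order asked, and still so for the second after the job is handed in, with the robot touching nothing.
It also fails if it takes over 69 s, if anything falls off the work surface, if the arm or the gripper's body presses on something with over 40 N, if the wrist force passes 120 N, or if a joint passes its speed limit or range.

## Working session

There is one attempt and no reset: what is moved stays moved. The work goes in short steps, Python scripts to look and compute and a shell command to move; the robot and the scene stay as the last step left them, time stands still between calls to the robot, and variables do not carry over. Pictures are saved under pics/ and viewed, at most 10 in all, crops included, and the job is handed in when it is done.

```bash
mkdir -p pics; ls; cat > h.py <<'E'
import numpy as np, cv2
from bench import sensors, eyes
def snap(n,f=None):
    s=sensors.read_state(); m=eyes.camera_model(n); im,d=eyes.get_image(n)
    if f: cv2.imwrite('pics/'+f,im)
    return im,d,m
def ray(m,uv):
    K=np.array(m['K'],float); T=np.array(m['world_from_camera'])
    p=cv2.undistortPoints(np.array([[uv]],float),K,np.array([m['k1'],0,0,0.]))[0,0]
    return T[:3,3], T[:3,:3]@np.array([p[0],-p[1],-1])
def onz(m,uv,z):
    o,r=ray(m,uv); return o+r*(z-o[2])/r[2]
def dep(m,uv,d):
    o,r=ray(m,uv); return o+r*d[int(round(uv[1])),int(round(uv[0]))]
def proj(m,P):
    T=np.linalg.inv(np.array(m['world_from_camera'])); c=T[:3,:3]@np.array(P)+T[:3,3]
    x,y=c[0]/-c[2],-c[1]/-c[2]; s=1+m['k1']*(x*x+y*y); K=np.array(m['K'])
    return np.array([K[0,0]*x*s+K[0,2],K[1,1]*y*s+K[1,2]])
def tri(m1,a,m2,b):
    o1,r1=ray(m1,a);o2,r2=ray(m2,b)
    t=np.linalg.lstsq(np.c_[r1,-r2],o2-o1,rcond=None)[0]
    p,q=o1+r1*t[0],o2+r2*t[1]; return (p+q)/2,np.linalg.norm(p-q)
E
python3 - <<'E'
from h import *
for n in('top','scene'):
    im,d,m=snap(n,n+'0.png'); print(n,np.array(m['world_from_camera']).round(3).tolist(),m['k1'],np.array(m['K']).round(1).tolist())
s=sensors.read_state();print(s)
E
```

```text
pics
top [[-0.007, 0.993, -0.115, 0.405], [-1.0, -0.008, -0.008, -0.085], [-0.008, 0.115, 0.993, 0.966], [0.0, 0.0, 0.0, 1.0]] -0.06716445349963285 [[401.5, 0.0, 279.9], [0.0, 401.5, 212.7], [0.0, 0.0, 1.0]]
scene [[0.007, -0.767, 0.642, 1.447], [1.0, 0.001, -0.01, -0.083], [0.007, 0.642, 0.767, 1.259], [0.0, 0.0, 0.0, 1.0]] -0.017388894203832047 [[529.4, 0.0, 277.4], [0.0, 529.4, 216.8], [0.0, 0.0, 1.0]]
{'clock': 0.1, 'q': array([-1.31122531,  0.33383794,  0.03985169,  1.4661695 , -0.01342381,
        1.34329421, -0.05850799]), 'qd': array([-0.00089072, -0.00162856, -0.00077083, -0.00105524, -0.00050728,
       -0.00027132, -0.00099925]), 'effort': array([ 4.75550813e-03, -6.60023046e+01,  1.37087792e+00, -4.06474078e+01,
        1.71158480e-02,  8.84392939e-03, -3.32441573e-05]), 'position': array([0.22807345, 0.60817998, 0.19171795]), 'tool_rot': array([ 1.78429056e-01,  9.83952515e-01, -7.15289960e-04, -9.61251390e-05]), 'wrist_force': array([-0.16514449,  0.04003021, -0.27819091]), 'ft_torque': array([ 0.01581682, -0.01404068, -0.0125476 ]), 'grip_force': 0.0, 'grip_width': 0.9970882047926567}
```

View pics/top0.png

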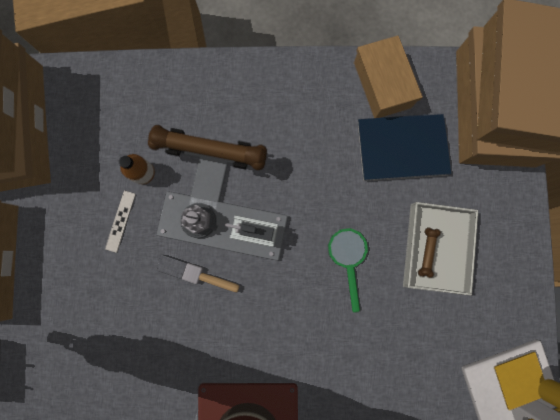

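View pics/scene0.png

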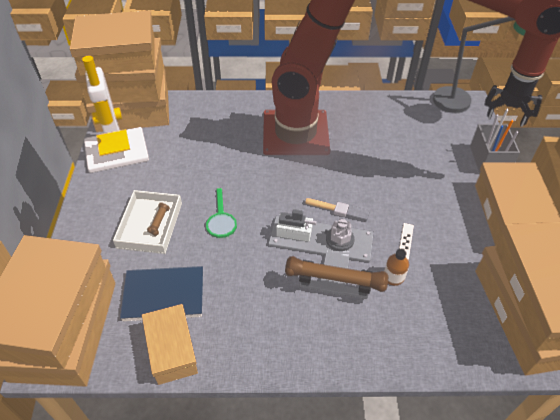

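The top view shows the nut and stud at about (199,217) and the key tab at about (253,230), with the bone up (+x) from the stud. The scene view puts the nut at (342,232) and the tab at (292,215).

```bash
python3 - <<'E'
from h import *
im,d,m=snap('top'); im2,d2,m2=snap('scene'); imw,dw,mw=snap('wrist')
print('stud',onz(m,(199,217),.09),dep(m,(199,217),d),onz(m2,(342,223),.096))
print('tab',onz(m,(253,230),.115),dep(m,(253,230),d),onz(m2,(292,214),.115))
s=sensors.read_state()
from scipy.spatial.transform import Rotation as R
Rt=R.from_quat(s['tool_rot']).as_matrix(); T=np.array(mw['world_from_camera'])
print('tool y',Rt[:,1]); print('cam in tool',Rt.T@(T[:3,3]-s['position']), 'look',Rt.T@-T[:3,2],'right',T[:3,0],mw['K'][0][0])
c=np.hstack([cv2.resize(im[160:280,140:300],None,fx=2.5,fy=2.5,interpolation=2),cv2.resize(im2[180:300,255:415],None,fx=2.5,fy=2.5,interpolation=2)])
cv2.imwrite('pics/c1.png',c)
E
```

```text
stud [0.49790368 0.09962384 0.09      ] [0.49828304 0.10037906 0.08642277] [0.4962519  0.11524373 0.096     ]
tab [ 0.46661005 -0.02150303  0.115     ] [ 0.46669426 -0.02141577  0.11383677] [ 0.47857099 -0.02695201  0.115     ]
tool y [ 3.51180330e-01  9.36307534e-01 -7.60535158e-04]
cam in tool [ 0.07611181  0.0005941  -0.18013871] look [-2.93724030e-01 -1.00407425e-04  9.55890257e-01] right [ 3.51837244e-01  9.36060966e-01 -6.49951501e-04] 342.5256194737199
```

View pics/c1.png

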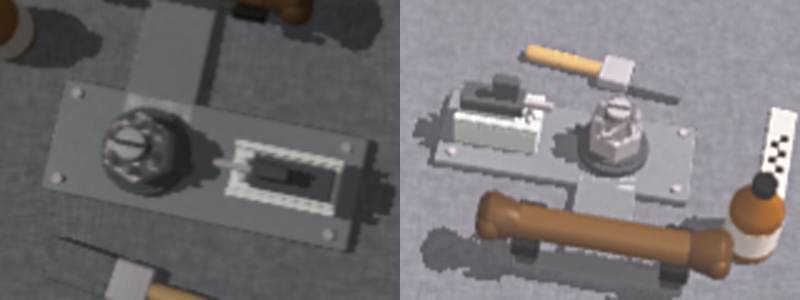

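```bash
python3 - <<'E'
from h import *
m=eyes.camera_model('top'); m2=eyes.camera_model('scene')
S,e=tri(m,(192,215.2),m2,(342.2,221.2)); T,e2=tri(m,(250,227.2),m2,(297.8,212))
print(S,e,T,e2); v=(S-T)[:2]; print(np.linalg.norm(v),'stand y dir deg',np.degrees(np.arctan2(v[1],v[0])))
E
python3 -m jog '[[85,0.5,-1,0.5,0],[85,0.5,-1,0.5,0],[85,0.5,-1,0,0],[85,0.5,-1,0,0],[85,0.5,-1,0,0]]' 20
python3 -m jog '[[85,0.5,-1,0,0],[85,0.5,-1,0,0],[85,0.5,-1,0,0],[85,0.5,-1,0,0],[85,0.5,-1,0,0]]'
python3 -m jog '[[85,0.5,-1,0,0],[85,0.5,-1,0,0],[85,0.5,-1,0,0],[85,0.5,-1,0,0],[85,0.5,-1,0,0]]'
python3 -m jog '[[85,0.5,-1,0,0],[85,0.5,-1,0,0],[85,0.3,-0.5,0,0],[85,0,0,0,0]]'
python3 -c "
from h import *
s=sensors.read_state();print(s['q'],s['position'],s['tool_rot']);snap('wrist','w1.png')"
```

```text
[0.49995135 0.11272114 0.10808434] 0.0031464865744090247 [ 0.47248557 -0.01278856  0.11630441] 0.004839825252532944
0.12847978322477757 stand y dir deg 77.65632360957393
clock: 0.67
position: [0.3038, 0.4571, 0.2227]
tool_rot: [0.178, 0.984, 0.0, 0.0]
wrist_force: [1.2, 0.2, -0.8]
grip_width: 0.997
grip_force: 0.0
clock: 1.08
position: [0.3787, 0.307, 0.2226]
tool_rot: [0.178, 0.984, 0.0, -0.0]
wrist_force: [1.0, 0.5, -0.1]
grip_width: 0.995
grip_force: 0.0
clock: 1.5
position: [0.4537, 0.1569, 0.2227]
tool_rot: [0.178, 0.984, 0.0, 0.0]
wrist_force: [0.2, 0.7, 0.1]
grip_width: 0.996
grip_force: 0.0
clock: 1.83
position: [0.4938, 0.079, 0.2227]
tool_rot: [0.182, 0.983, -0.0, 0.001]
wrist_force: [-0.3, 0.2, 0.6]
grip_width: 0.997
grip_force: 0.0
[-0.76391725 -0.00968584  0.51755984  1.79840777  0.00604571  1.35085128
  0.95793372] [0.4937796  0.07901152 0.22274811] [ 1.81572176e-01  9.83377392e-01 -3.46805702e-04  5.73626763e-04]
```

View pics/w1.png

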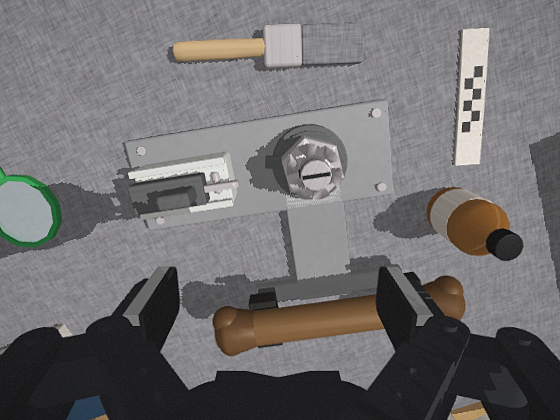

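The wrist view shows the stud top at about (316,175), the tab top at (178,200) and the nut's corners around it. I'll take a second wrist view closer to the nut.

```bash
python3 -c "
from h import *
im,d,m=snap('wrist');np.savez('v1.npz',im=im,d=d,K=m['K'],k1=m['k1'],T=m['world_from_camera'])"
python3 -m jog '[[85,0,0.5,-0.7,0],[85,0,0.5,-0.7,0],[85,0,0,-0.5,0],[85,0,0,0,0],[85,0,0,0,0]]'
python3 - <<'E'
from h import *
im,d,m=snap('wrist');np.savez('v2.npz',im=im,d=d,K=m['K'],k1=m['k1'],T=m['world_from_camera'])
p=proj(m,(.4975,.112,.075)).astype(int);print(p)
u0=max(p[0]-80,0);v0=max(p[1]-75,0)
v=np.load('v1.npz');a=cv2.resize(v['im'][110:220,240:390],(400,293),interpolation=2)
b=cv2.resize(im[v0:v0+150,u0:u0+200],(800,600),interpolation=2)
print(u0,v0); cv2.imwrite('pics/c2.png',b)
E
```

```text
clock: 2.35
position: [0.4914, 0.1144, 0.1653]
tool_rot: [0.178, 0.984, -0.0, -0.001]
wrist_force: [0.2, -0.3, 0.3]
grip_width: 0.994
grip_force: 0.0
[276 206]
196 131
```

View pics/c2.png

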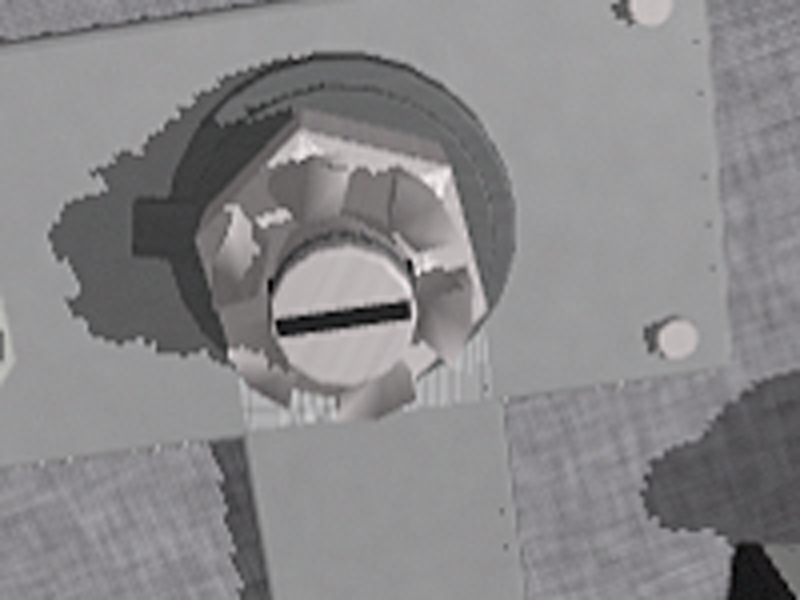

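The crop shows the stud disc centred at (343,314) with its dark line running from (277,326) to (410,308). Hexagon corners are at about (303,112), (450,160), (487,300) and (195,235), and the washer lug is at about (160,225).

```bash
cat >> h.py <<'E'
def load(f):
    v=np.load(f); return v['im'],v['d'],dict(K=v['K'],k1=float(v['k1']),world_from_camera=v['T'])
def slit(im,m,g,r=22):
    p=proj(m,g).astype(int); x0,y0=p-r
    c=cv2.cvtColor(im[y0:y0+2*r,x0:x0+2*r],cv2.COLOR_BGR2GRAY)
    n,l,st,ce=cv2.connectedComponentsWithStats((c<75).astype(np.uint8))
    # elongated compact component nearest guess
    best=[(np.hypot(*(ce[i]-r)),i) for i in range(1,n) if 15<st[i,4]<400]
    i=min(best)[1]; ys,xs=np.nonzero(l==i)
    vx,vy=cv2.fitLine(np.c_[xs,ys].astype(np.float32),cv2.DIST_L2,0,.01,.01)[:2].ravel()
    return ce[i]+[x0,y0],np.array([vx,vy]),st[i,4]
E
python3 - <<'E'
from h import *
i1,d1,m1=load('v1.npz');i2,d2,m2=load('v2.npz')
g=onz(m2,(196+343/4,131+314/4),.096);print('g',g)
a,va,na=slit(i1,m1,g);b,vb,nb=slit(i2,m2,g);print(a,na,b,nb)
S,e=tri(m1,a,m2,b);print('stud',S,e)
for m,c,v in((m1,a,va),(m2,b,vb)):
    q=onz(m,c+10*v,.096)-onz(m,c-10*v,.096);print('line deg',np.degrees(np.arctan2(q[1],q[0]))%180)
C=[(305,112),(452,162),(487,300),(195,235)]
for c in C:
    P=onz(m2,(196+c[0]/4,131+c[1]/4),.065)-S;print('corner',np.hypot(*P[:2]),np.degrees(np.arctan2(P[1],P[0]))%60)
P=onz(m2,(196+150/4,131+225/4),.035)-S;print('lug',np.hypot(*P[:2]),np.degrees(np.arctan2(P[1],P[0])))
# tab top by mask in v1, guess
for i,(im,d,m) in enumerate(((i1,d1,m1),(i2,d2,m2))):
    h=np.full(d.shape,0.);ys,xs=np.mgrid[100:260:2,0:260:2]
    W=np.array([dep(m,(x,y),d) for x,y in zip(xs.ravel(),ys.ravel())])
    k=(W[:,2]>.108)&(W[:,2]<.122)&(np.hypot(W[:,0]-.47,W[:,1]+.015)<.05);
    w=W[k]; print('tab depth',k.sum(),w.mean(0) if k.any() else '',np.ptp(w,axis=0) if k.any() else '')
print(sensors.read_state()['position'])
E
```

```text
g [0.4950129  0.11712734 0.096     ]
[313.69767442 177.65116279] 86 [281.25       210.34090909] 132
stud [0.49547263 0.11659267 0.09632129] 0.00012283977686242817
line deg 77.90307659544865
line deg 77.82181923480925
corner 0.035154292616470684 51.399930215932926
corner 0.033402919184671594 55.39898440113623
corner 0.03210108852082821 58.788193118071604
corner 0.03169780225108418 54.23031894577878
lug 0.04411153785441618 -114.65954489350831
tab depth 120 [ 0.4679899  -0.00889846  0.11305817] [0.0159797  0.02799892 0.00765184]
tab depth 184 [ 0.46780832 -0.00846136  0.11303542] [0.01743439 0.02927106 0.00722648]
[0.49216573 0.11407802 0.16616485]
```

Stud top is at (0.4955, 0.1166) and 96 mm high, as given. The stand's y axis lies at 77.9°. The nut's flats are at about 25° mod 60, so the tool turns +16° to grip the flat at 85°.

```bash
python3 -m jog '[[85,0.1,0.1,-0.3,0.9],[85,0,0,-0.3,0.9],[85,0,0,-0.4,0.8],[85,0,0,-0.6,0],[85,0,0,-0.6,0]]' 60
python3 -m jog '[[85,0,0,-0.6,0],[85,0,0,-0.6,0],[85,0,0,-0.6,0],[85,0,0,-0.25,0],[85,0,0,0,0]]'
python3 -m jog '[[40,0,0,0,0],[40,0,0,0,0],[40,0,0,0,0],[40,0,0,0,0],[40,0,0,0,0]]' 60
python3 -c "
from h import *
from scipy.spatial.transform import Rotation as R
s=sensors.read_state();print(s['q'],s['position'],s['ft_torque'],s['wrist_force'],s['grip_force'],s['grip_width']*85.4);y=R.from_quat(s['tool_rot']).as_matrix()[:,1];print(np.degrees(np.arctan2(y[1],y[0])))"
```

```text
clock: 2.82
position: [0.4965, 0.117, 0.1008]
tool_rot: [0.043, 0.999, 0.001, 0.001]
wrist_force: [0.5, 0.0, -0.2]
grip_width: 0.997
grip_force: 0.0
clock: 3.23
position: [0.4948, 0.1164, 0.0375]
tool_rot: [0.043, 0.999, -0.0, -0.001]
wrist_force: [0.8, -0.2, -0.2]
grip_width: 0.995
grip_force: 0.0
clock: 3.65
position: [0.4963, 0.1158, 0.0402]
tool_rot: [0.044, 0.999, 0.0, 0.001]
wrist_force: [-5.2, -5.6, 18.1]
grip_width: 0.534
grip_force: 58.5
[-0.74935812  0.1975556   0.47934471  1.99925672 -0.10978989  0.96777074
  1.26778511] [0.49633649 0.11575989 0.04024018] [-1.44480503  1.3069256  -0.03039349] [-5.17287897 -5.58565891 18.12380022] 58.537204563617706 45.59953405205752
84.99835789823044
```

```bash
python3 -m jog '[[80,0,0,0,0],[80,0,0,0.15,0],[80,0,0,0.15,0],[80,0,0,0,0],[80,0,0,0,0]]' 
python3 -m jog '[[40,0,0,0,0],[40,0,0,0,0],[40,0,0,0,0],[40,0,0,0,0],[40,0,0,0,0]]' 60
python3 -c "
from h import *
s=sensors.read_state();print(s['q'],s['position'],s['ft_torque'],s['wrist_force'],s['grip_force'],s['grip_width']*85.4);snap('wrist','w3.png')"
```

```text
clock: 4.07
position: [0.4957, 0.1169, 0.0476]
tool_rot: [0.043, 0.999, 0.0, 0.0]
wrist_force: [0.2, -0.1, 0.5]
grip_width: 0.939
grip_force: 0.0
clock: 4.48
position: [0.4952, 0.1165, 0.0469]
tool_rot: [0.043, 0.999, -0.0, -0.0]
wrist_force: [-0.1, -0.3, -0.4]
grip_width: 0.47
grip_force: 0.0
[-0.75294633  0.18754881  0.47966474  1.99398519 -0.10337188  0.98357763
  1.26118959] [0.49516383 0.11650869 0.04685716] [-0.01623814  0.00790391  0.01923996] [-0.07807907 -0.32760626 -0.39314304] 0.0 40.13944590129974
```

View pics/w3.png

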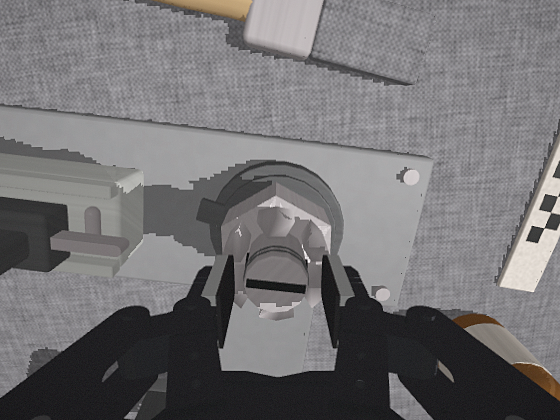

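The picture shows the pads at columns 234 and 322, beside the crown, with no grip force at 40 mm. I'll check the pads' real place with depth.

```bash
python3 - <<'E'
from h import *
from scipy.spatial.transform import Rotation as R
s=sensors.read_state();Rt=R.from_quat(s['tool_rot']).as_matrix();p=s['position']
im,d,m=snap('wrist')
for z in(0,-.019,-.04):
    for y in(-.028,0,.028): print(z,y,proj(m,p+Rt@[0,y,z]).round())
def tl(m,u,v,d): return (Rt.T@(dep(m,(u,v),d)-p)*1000).round(1)
for uv in((225,275),(232,262),(228,300),(224,330),(332,275),(328,262),(336,300),(342,330),(200,300),(280,180),(222,205),(332,210)): print(uv,im[uv[1],uv[0]],tl(m,*uv,d), dep(m,uv,d).round(4))
E
```

```text
0 -0.028 [227. 242.]
0 0 [276. 242.]
0 0.028 [325. 241.]
-0.019 -0.028 [221. 256.]
-0.019 0 [276. 256.]
-0.019 0.028 [330. 256.]
-0.04 -0.028 [214. 276.]
-0.04 0 [276. 276.]
-0.04 0.028 [337. 275.]
(225, 275) [32 28 33] [ 12.5 -19.2 -62.7] [0.4811 0.0985 0.1096]
(232, 262) [21 21 21] [  8.7 -19.1 -43.8] [0.4849 0.0983 0.0907]
(228, 300) [31 31 30] [ -1.1 -19.2 -58.6] [0.4946 0.0973 0.1055]
(224, 330) [28 31 29] [ -5.9 -19.2 -71.5] [0.4994 0.0969 0.1184]
(332, 275) [26 22 25] [ 11.9  22.  -61.6] [0.4853 0.1395 0.1085]
(328, 262) [25 22 26] [ 11.7  22.1 -49.9] [0.4855 0.1396 0.0969]
(336, 300) [36 35 37] [ 11.   21.  -77.7] [0.4861 0.1385 0.1247]
(342, 330) [31 27 26] [  18.    18.1 -103.4] [0.4788 0.1362 0.1503]
(200, 300) [36 35 36] [ 12.7 -25.  -80.4] [0.4804 0.0927 0.1273]
(280, 180) [104 105 103] [32.8  2.4 13.2] [0.4628 0.1218 0.0337]
(222, 205) [58 60 58] [ 17.9 -31.7  12.5] [0.4746 0.0865 0.0344]
(332, 210) [107 105 106] [13.  34.1 18.2] [0.4852 0.1517 0.0287]
```

```bash
python3 - <<'E'
from h import *
from scipy.spatial.transform import Rotation as R
def scan(im,d,m,Tt):
    ys,xs=np.mgrid[200:419:3,100:460:3]; pts=[]
    for x,y in zip(xs.ravel(),ys.ravel()):
        if d[y,x]>0 and im[y,x].max()<70:
            q=Tt(dep(m,(x,y),d))*1000
            if abs(q[0])<20 and abs(q[1])<60 and q[2]<-5: pts.append(q)
    return np.array(pts)
s=sensors.read_state();Rt=R.from_quat(s['tool_rot']).as_matrix()
im,d,m=snap('wrist'); W=np.array(m['world_from_camera']); 
cam=Rt.T@(W[:3,3]-s['position']); CR=Rt.T@W[:3,:3]
for name,(im,d,m) in dict(now=(im,d,m),v1=load('v1.npz'),v2=load('v2.npz')).items():
    W=np.array(m['world_from_camera']); f=lambda P:CR@(W[:3,:3].T@(P-W[:3,3]))+cam
    p=scan(im,d,m,f)
    for sg in(-1,1):
        k=p[p[:,1]*sg>0]; o=k[np.argsort(-k[:,2])][:12]
        print(name,sg,o.round(0).tolist())
E
```

```text
now -1 [[6.0, -14.0, -30.0], [5.0, -14.0, -31.0], [3.0, -14.0, -31.0], [9.0, -12.0, -39.0], [13.0, -6.0, -39.0], [13.0, -5.0, -39.0], [10.0, -10.0, -39.0], [10.0, -10.0, -42.0], [13.0, -5.0, -43.0], [3.0, -14.0, -43.0], [12.0, -7.0, -43.0], [9.0, -19.0, -43.0]]
now 1 [[1.0, 15.0, -30.0], [1.0, 15.0, -32.0], [5.0, 13.0, -38.0], [9.0, 12.0, -39.0], [11.0, 10.0, -40.0], [8.0, 21.0, -40.0], [7.0, 21.0, -41.0], [5.0, 21.0, -41.0], [3.0, 21.0, -42.0], [1.0, 21.0, -42.0], [-2.0, 21.0, -42.0], [10.0, 10.0, -42.0]]
v1 -1 [[-1.0, -41.0, -53.0], [-3.0, -41.0, -53.0], [0.0, -41.0, -53.0], [10.0, -41.0, -53.0], [-8.0, -42.0, -54.0], [-5.0, -41.0, -54.0], [-4.0, -41.0, -54.0], [9.0, -41.0, -54.0], [6.0, -42.0, -54.0], [5.0, -42.0, -54.0], [-6.0, -41.0, -54.0], [8.0, -41.0, -54.0]]
v1 1 [[-1.0, 43.0, -51.0], [-2.0, 43.0, -51.0], [-4.0, 43.0, -52.0], [9.0, 43.0, -52.0], [-6.0, 44.0, -52.0], [-5.0, 43.0, -52.0], [7.0, 43.0, -53.0], [8.0, 43.0, -53.0], [-7.0, 43.0, -53.0], [4.0, 44.0, -53.0], [3.0, 44.0, -53.0], [6.0, 43.0, -53.0]]
v2 -1 [[-1.0, -42.0, -51.0], [-2.0, -41.0, -53.0], [-3.0, -42.0, -53.0], [10.0, -41.0, -53.0], [-6.0, -42.0, -53.0], [-4.0, -41.0, -53.0], [6.0, -42.0, -54.0], [9.0, -41.0, -54.0], [8.0, -41.0, -54.0], [-7.0, -41.0, -54.0], [-8.0, -41.0, -54.0], [5.0, -41.0, -55.0]]
v2 1 [[6.0, 44.0, -52.0], [-4.0, 43.0, -52.0], [-6.0, 43.0, -52.0], [8.0, 43.0, -52.0], [-4.0, 43.0, -53.0], [-7.0, 43.0, -53.0], [11.0, 44.0, -53.0], [-8.0, 43.0, -54.0], [5.0, 43.0, -54.0], [2.0, 43.0, -55.0], [7.0, 43.0, -55.0], [4.0, 43.0, -55.0]]
```

The pads' tips really sit about 41–53 mm behind the reported TCP: at this height they were above the crown. So I open, go down about 50 mm and grip.

```bash
python3 -m jog '[[85,0,0,0,0],[85,0,0,0,0],[85,0,0,0,0],[85,0,0,-0.3,0],[85,0,0,-0.4,0]]' 
python3 -m jog '[[85,0,0,-0.4,0],[85,0,0,-0.3,0],[85,0,0,-0.2,0],[85,0,0,-0.05,0],[85,0,0,0,0]]'
python3 -m jog '[[45,0,0,0,0],[45,0,0,0,0],[45,0,0,0,0],[45,0,0,0,0],[45,0,0,0,0]]' 60
python3 -c "
from h import *
s=sensors.read_state();print(s['q'],s['position'],s['ft_torque'],s['wrist_force'],s['grip_force'],s['grip_width']*85.4)"
```

```text
clock: 5.05
position: [0.496, 0.117, 0.0261]
tool_rot: [0.043, 0.999, 0.001, 0.001]
wrist_force: [0.2, 0.8, 0.5]
grip_width: 0.995
grip_force: 0.0
clock: 5.47
position: [0.495, 0.1164, -0.003]
tool_rot: [0.043, 0.999, -0.0, -0.0]
wrist_force: [0.4, 0.4, 0.3]
grip_width: 0.992
grip_force: 0.0
clock: 5.88
position: [0.4956, 0.1157, -0.0016]
tool_rot: [0.044, 0.999, -0.0, 0.0]
wrist_force: [-3.4, -4.0, 8.6]
grip_width: 0.64
grip_force: 63.7
[-0.73245178  0.26151574  0.46764815  2.03135878 -0.15112076  0.88096923
  1.30147996] [ 0.4956248   0.11570813 -0.00156571] [-0.82109692  0.59399349  0.07798951] [-3.36774525 -4.03236441  8.56048023] 63.66386532783508 54.671123793363215
```

```bash
cat > t.py <<'E'
from h import *
from scipy.spatial.transform import Rotation as R
s=sensors.read_state();y=R.from_quat(s['tool_rot']).as_matrix()[:,1];print('YAW',np.degrees(np.arctan2(y[1],y[0])).round(2),'tz',s['ft_torque'].round(2),'f',s['wrist_force'].round(1),s['grip_force'].round(0),(s['grip_width']*85.4).round(1),'q7',s['q'][6].round(2),s['position'].round(4))
E
for i in 1; do python3 -m jog '[[45,0,0,0,-0.5],[45,0,0,0,-0.8],[45,0,0,0,-0.8],[45,0,0,0,-0.8]]' 110 |head -1; python3 t.py;done
python3 -m jog '[[45,0,0,0,-0.5],[45,0,0,0,-0.5]]'|head -1; python3 t.py
python3 -m jog '[[45,0,0,0,-0.5],[45,0,0,0,-0.5]]'|head -1; python3 t.py
```

```text
clock: 6.22
clock: 6.38
clock: 6.55Traceback (most recent call last):
  File "t.py", line 3, in <module>
    s=sensors.read_state();y=R.from_quat(s['tool_rot']).as_matrix()[:,1];print('YAW',np.degrees(np.arctan2(y[1],y[0])).round(2),'tz',s['ft_torque'].round(2),'f',s['wrist_force'].round(1),s['grip_force'].round(0),(s['grip_width']*85.4).round(1),'q7',s['q'][6].round(2),s['position'].round(4))
                                                                                                                                                                                           ^^^^^^^^^^^^^^^^^^^^^
AttributeError: 'float' object has no attribute 'round'
Traceback (most recent call last):
  File "t.py", line 3, in <module>
    s=sensors.read_state();y=R.from_quat(s['tool_rot']).as_matrix()[:,1];print('YAW',np.degrees(np.arctan2(y[1],y[0])).round(2),'tz',s['ft_torque'].round(2),'f',s['wrist_force'].round(1),s['grip_force'].round(0),(s['grip_width']*85.4).round(1),'q7',s['q'][6].round(2),s['position'].round(4))
                                                                                                                                                                                           ^^^^^^^^^^^^^^^^^^^^^
AttributeError: 'float' object has no attribute 'round'
Traceback (most recent call last):
  File "t.py", line 3, in <module>
    s=sensors.read_state();y=R.from_quat(s['tool_rot']).as_matrix()[:,1];print('YAW',np.degrees(np.arctan2(y[1],y[0])).round(2),'tz',s['ft_torque'].round(2),'f',s['wrist_force'].round(1),s['grip_force'].round(0),(s['grip_width']*85.4).round(1),'q7',s['q'][6].round(2),s['position'].round(4))
                                                                                                                                                                                           ^^^^^^^^^^^^^^^^^^^^^
AttributeError: 'float' object has no attribute 'round'
```

```bash
cat > t.py <<'E'
from h import *
from scipy.spatial.transform import Rotation as R
s=sensors.read_state();y=R.from_quat(s['tool_rot']).as_matrix()[:,1];print('YAW %.2f'%np.degrees(np.arctan2(y[1],y[0])),'t',s['ft_torque'].round(2),'f',s['wrist_force'].round(1),'g %.0f w %.1f q7 %.2f'%(s['grip_force'],s['grip_width']*85.4,s['q'][6]),s['position'].round(4))
E
python3 t.py
python3 -m jog '[[45,0,0,0,-0.5],[45,0,0,0,-0.5]]'|head -1; python3 t.py
python3 -m jog '[[45,0,0,0,-0.5],[45,0,0,0,-0.5]]'|head -1; python3 t.py
```

```text
YAW 55.48 t [-0.79  0.81  0.09] f [-2.8 -2.6 10.5] g 114 w 54.3 q7 0.82 [ 0.4958  0.1163 -0.0013]
clock: 6.72
YAW 49.48 t [-0.76  0.71  0.08] f [-2.5 -2.3 10.6] g 114 w 54.0 q7 0.72 [ 0.4959  0.1163 -0.0013]
clock: 6.88
YAW 43.49 t [-0.71  0.68  0.13] f [-2.6 -2.1 11. ] g 114 w 54.5 q7 0.62 [ 0.496   0.1164 -0.0013]
```

```bash

python3 -m jog '[[45,0,0,0,-0.5],[45,0,0,0,-0.5]]'|head -1; python3 t.py
python3 -m jog '[[45,0,0,0,-0.5],[45,0,0,0,-0.5]]'|head -1; python3 t.py
```

```text
clock: 7.05
YAW 37.49 t [-0.6   0.61  0.13] f [-2.8 -1.8  9.2] g 114 w 54.4 q7 0.52 [ 0.4961  0.1165 -0.0013]
clock: 7.22
YAW 31.56 t [-0.66  0.51  0.81] f [-1.5 -2.8  8.6] g 114 w 54.1 q7 0.42 [ 0.4962  0.1165 -0.0013]
```

It bore down between yaw 37.5 and 31.6. The next line-up is at yaw 17.9, so I go to about 16.2 to allow for the springback.

```bash

python3 -m jog '[[45,0,0,0,-0.5],[45,0,0,0,-0.5]]'|head -1; python3 t.py
python3 -m jog '[[45,0,0,0,-0.5],[45,0,0,0,-0.5],[45,0,0,0,-0.5],[45,0,0,0,0]]'|head -1; python3 t.py
python3 -c "
from h import *
im,d,m=snap('wrist');p=proj(m,(.4955,.1166,.07)).astype(int);print(p)
cv2.imwrite('pics/w4.png',cv2.resize(im[max(p[1]-100,0):p[1]+80,p[0]-120:p[0]+120],None,fx=3,fy=3,interpolation=2))"
```

```text
clock: 7.38
YAW 25.57 t [-0.55  0.41  0.82] f [-0.6 -2.5  8.1] g 114 w 53.7 q7 0.33 [ 0.4963  0.1166 -0.0013]
clock: 7.72
YAW 16.51 t [-0.55  0.4   0.39] f [-0.6 -2.4  8.3] g 114 w 54.3 q7 0.18 [ 0.4965  0.1167 -0.0013]
[277 316]
```

View pics/w4.png

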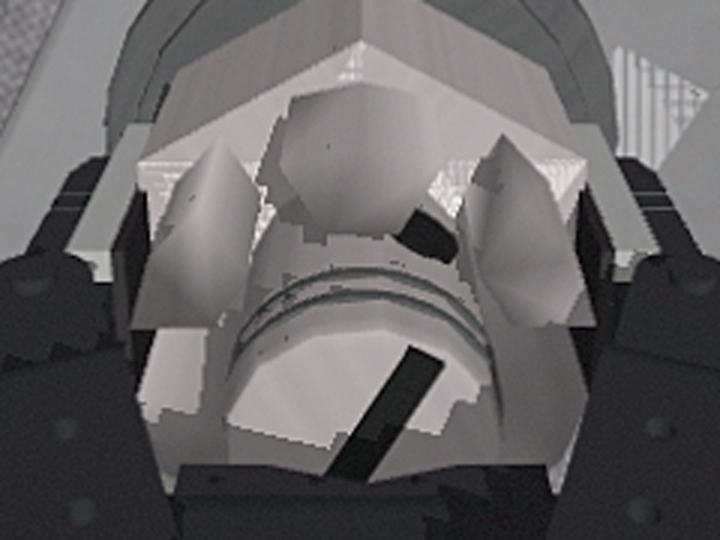

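The view shows the pads square on two flats and the cross hole at (428,235), visible in the slot between two crown teeth, so it is lined up. I release, lift, and go over the tab.

```bash

python3 -m jog '[[85,0,0,0,0],[85,0,0,0,0],[85,0,0,0,0],[85,0,0,0,0],[85,0,0,0.3,0]]' 40
python3 -m jog '[[85,0,0,0.8,0],[85,0,0,0.9,0],[85,0,0,0.9,0],[85,0,0,0.8,0],[85,0,0,0.6,0]]'|head -1
python3 -m jog '[[85,-0.2,-0.8,0,-1],[85,-0.2,-0.8,0,-1],[85,-0.2,-0.8,0,-1],[85,-0.2,-0.9,0,-1],[85,-0.1,-0.9,0,-0.75]]'|head -1
python3 -m jog '[[85,0,0,0,0],[85,0,0,0,0]]'
python3 t.py
python3 - <<'E'
from h import *
im,d,m=snap('wrist','w5.png');np.savez('v3.npz',im=im,d=d,K=m['K'],k1=m['k1'],T=m['world_from_camera'])
g=(.4955,.1166,.0963);print(proj(m,g),proj(m,(.4677,-.0124,.115)))
E
```

```text
clock: 8.18
position: [0.4941, 0.1162, 0.0056]
tool_rot: [0.597, 0.802, -0.001, -0.001]
wrist_force: [-0.7, 0.0, -1.3]
grip_width: 0.997
grip_force: 0.0
clock: 8.6
clock: 9.02
clock: 9.18
position: [0.4682, -0.0107, 0.1271]
tool_rot: [0.777, 0.629, 0.001, -0.0]
wrist_force: [0.0, -0.4, -0.5]
grip_width: 0.996
grip_force: 0.0
YAW -12.02 t [ 0.03 -0.    0.01] f [ 0.  -0.4 -0.5] g 0 w 85.1 q7 -0.29 [ 0.4682 -0.0107  0.1271]
[279.7095819    0.55925072] [279.1643865  236.20644384]
```

View pics/w5.png

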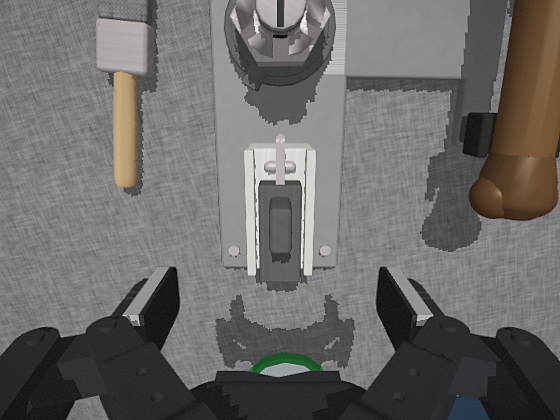

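The view shows the cross hole at (280,37) centred in the slot nearest the key, the tongue on column 280 and the tab centred at about (281,228). The alignment is good, so I descend and pinch.

```bash

python3 -m jog '[[60,0,0.1,-0.6,0],[60,0,0,-0.6,0],[60,0,0,-0.6,0],[60,0,0,-0.5,0],[60,0,0,-0.25,0]]' 50
python3 -m jog '[[5,0,0,0,0],[5,0,0,0,0],[5,0,0,0,0],[5,0,0,0,0],[5,0,0,0,0]]'|head -1;python3 t.py
python3 -m jog '[[5,0,0,0,0],[5,0,0,0,0],[5,0,0,0,0]]'|head -1;python3 t.py
```

```text
clock: 9.65
position: [0.4674, -0.0053, 0.0485]
tool_rot: [0.775, 0.631, -0.001, -0.0]
wrist_force: [-0.4, -0.6, -0.5]
grip_width: 0.705
grip_force: 0.0
clock: 10.07
YAW -11.86 t [-0.13 -1.32 -0.01] f [ 8.6 -0.6 -6.1] g 55 w 13.1 q7 -0.18 [ 0.4708 -0.0065  0.0513]
clock: 10.32
YAW -11.86 t [-0.16 -1.38 -0.08] f [ 8.8 -1.1 -6.5] g 55 w 12.9 q7 -0.18 [ 0.4708 -0.0064  0.0513]
```

```bash

python3 -m jog '[[5,0.1,-0.02,0,0],[5,0,0,0,0]]'|head -1;python3 t.py
python3 -m jog '[[5,0.05,0.24,0,0],[5,0.08,0.39,0,0],[5,0.08,0.39,0,0],[5,0.06,0.29,0,0],[5,0,0,0,0]]'|head -1;python3 t.py
python3 -m jog '[[5,0.04,0.2,0,0],[5,0.04,0.2,0,0],[5,0,0,0,0]]'|head -1;python3 t.py
```

```text
clock: 10.48
YAW -11.85 t [ 0.36  1.96 -0.06] f [-8.1  2.4 14.1] g 58 w 12.8 q7 -0.17 [ 0.4707 -0.0064  0.0511]
clock: 10.9
YAW -11.73 t [ 0.56  1.44 -0.24] f [-5.6  2.4 11.7] g 58 w 13.0 q7 -0.24 [0.4795 0.0348 0.0511]
clock: 11.15
YAW -11.78 t [ 0.51  1.27 -0.11] f [-5.6  2.8  9.9] g 58 w 13.1 q7 -0.26 [0.4819 0.046  0.0511]
```

Travel is 54 mm with only 3 N, so the nose has entered the slot. I push on to the stop.

```bash

python3 -m jog '[[5,0.04,0.2,0,0],[5,0.03,0.15,0,0],[5,0.03,0.13,0,0],[5,0.02,0.1,0,0],[5,0,0,0,0]]'|head -1;python3 t.py
python3 -m jog '[[5,0.01,0.06,0,0],[5,0,0,0,0]]'|head -1;python3 t.py
```

```text
clock: 11.57
YAW -11.91 t [-1.45  1.82  0.  ] f [-7.9 -7.2 15. ] g 59 w 12.8 q7 -0.28 [0.4849 0.0601 0.0511]
clock: 11.73
YAW -11.99 t [-2.75  2.15  0.11] f [-10.9 -14.2  17.3] g 59 w 12.9 q7 -0.29 [0.4848 0.0601 0.0511]
```

```bash

python3 -m jog '[[5,0.01,0.05,0,0],[5,0.01,0.05,0,0],[5,0,0,0,0]]'|head -1;python3 t.py
```

```text
clock: 11.98
YAW -12.11 t [-4.8   2.96  0.22] f [-14.1 -24.8  24.4] g 60 w 13.0 q7 -0.29 [0.4848 0.0601 0.051 ]
```

There is no motion at 27 N, well over the detent, so it is at its stop. I release, lift and check the tab's distance.

```bash

python3 -m jog '[[5,-0.02,-0.1,0,0],[60,0,0,0,0],[60,0,0,0,0],[60,0,0,0,0],[60,0,0,0,0]]'|head -1;python3 t.py
python3 -m jog '[[60,0,0,0.5,0],[60,0,0,0.9,0],[60,0,0,0.9,0],[60,-0.1,-0.6,0.5,0],[60,-0.1,-0.6,0,0]]'|head -1
python3 -m jog '[[60,0,0,0,0],[60,0,0,0,0]]'|head -1;python3 t.py
python3 - <<'E'
from h import *
im,d,m=snap('wrist','w6.png')
S=np.array([.4955,.1166]);u=np.array([.2103,.9776]);i3,d3,m3=load('v3.npz')
for im_,d_,m_ in((im,d,m),(i3,d3,m3)):
    W=np.array([dep(m_,(x,y),d_) for y in range(2,300,2) for x in range(230,330,2) if d_[y,x]>0]);
    r=(W[:,:2]-S)@u; k=(W[:,2]>.110)&(W[:,2]<.120)&(r<-30)&(r<-.03)
    print(k.sum(),r[k].min() if k.any() else '',r[k].max() if k.any() else '',W[k].mean(0) if k.any() else '')
E
```

```text
clock: 12.4
YAW -11.81 t [-0.01  0.03 -0.07] f [-0.2  0.2 -0.3] g 0 w 59.5 q7 -0.29 [0.4859 0.0641 0.0502]
clock: 12.82
clock: 12.98
YAW -11.92 t [0.01 0.01 0.04] f [ 0.3 -0.3 -0.4] g 0 w 60.0 q7 -0.34 [0.4797 0.0273 0.1343]
0   
0
```

View pics/w6.png

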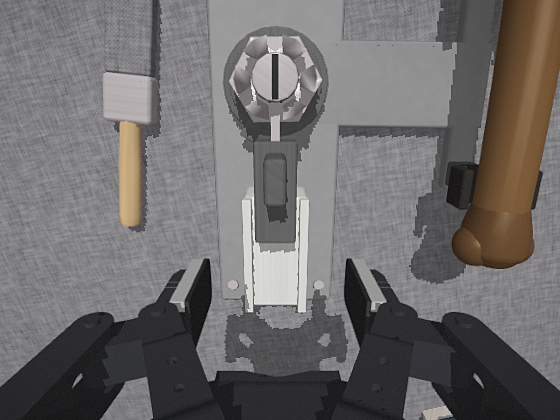

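The tongue is in the nut's slot (275,120) and the tab is at (275,180). My filter had a units bug, so I re-measure the travel.

```bash
python3 - <<'E'
from h import *
S=np.array([.4955,.1166]);u=np.array([.2103,.9776])
for im_,d_,m_ in(load('v3.npz'),snap('wrist')):
    W=np.array([dep(m_,(x,y),d_) for y in range(2,300) for x in range(230,330,2) if d_[y,x]>0]);
    r=(W[:,:2]-S)@u; k=(W[:,2]>.1125)&(W[:,2]<.120)&(r<-.03)
    a,b=np.percentile(r[k],[2,98]); k2=(W[:,2]>.080)&(W[:,2]<.088)&(r<-.025); print(k.sum(),a,b,'mid',(a+b)/2,'carriage rear/front',np.percentile(r[k2],[1,99]))
E
```

```text
437 -0.14243177551761066 -0.11591677183866084 mid -0.12917427367813575 carriage rear/front [-0.18010732 -0.07752813]
444 -0.07459764307695241 -0.04815365921831934 mid -0.06137565114763588 carriage rear/front [-0.11178315 -0.02928541]
```

The tab is now 61.4 mm from the stud (home is 62), held at a hard stop, with the slot lined up and the robot clear of everything.

```bash
python3 -c "
from bench import close_job
print(close_job())"
```

```text
the job is handed in; nothing more can be done
None
```

I tightened the nut until it bore on its washer and stopped at the next line-up, then pushed the key to its hard stop and handed the job in at about 13 s; I took the click from that stop (27 N, tab about 61 mm from the stud against 62 mm home).

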